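# Make up the sampling kit and the bagging kit

## Task

Make up the two kits in their trays. The yellow tray is the sampling kit: stand the blue-lidded cup upright in its ring, lay the black marker on its long rest and the blue peg on its short rest; the black tray is the bagging kit: stand the open white cup upright in its ring and lay the red peg on its short rest. Leave the red-lidded cup, the green peg and the red marker where they are.

Things in the scene. Friction and masses are not known exactly. Their poses are not given: they have to be found in the camera images.
- tray_yellow: Yellow fixed kit tray 150 x 150 mm, origin mid underside, z up, x, y along edges; floor top z 4, rim 8. Mm from origin: grey ring at x 28, y 30, inner diameter 76, top z 12. Short rest: blocks at x 1 and 55, tops z 12, cheeks y -41 +/-19, tops z 17; peg lies on both, along x, middle 28, -41. Long rest: V blocks at y -38 and 38, V tops z 23, 32 wide; marker lies along y, middle -48, 0, axis z 22.
- tray_black: Black fixed kit tray 150 x 150 mm, origin mid underside, z up, x, y along edges; floor top z 4, rim 8. Mm from origin: grey ring at x 28, y 30, inner diameter 76, top z 12. Short rest: blocks at x 1 and 55, tops z 12, cheeks y -41 +/-19, tops z 17; peg lies on both, along x, middle 28, -41. Long rest: V blocks at y -38 and 38, V tops z 23, 32 wide; marker lies along y, middle -48, 0, axis z 22.
- sample_cup_b: blue-lidded white sample cup, upright, 58 mm high, lid diameter 64 mm (top 5 mm), body tapering from 60 mm below the lid to 47 mm at the foot; lid does not come off; origin at the centre of its foot; z up; to be used
- marker_black_mid (a point): middle of the black felt marker with a white band, 124 mm long (y axis = its length), 18 mm diameter, lying; the point is on its axis, 9 mm above what it lies on; it can roll, so x and z may point anywhere round y; to be used
- peg_a: blue plastic bag peg lying flat, 71 mm long (its y axis), 21 mm wide (x), 10 mm high; origin at the centre of its underside; to be used
- sample_cup_c: open white sample cup without lid, upright, 52 mm high, 60 mm diameter at the rim tapering to 47 mm at the foot; origin at the centre of its foot, z up; to be used
- peg_b: red plastic bag peg lying flat, 71 mm long (its y axis), 21 mm wide (x), 10 mm high; origin at the centre of its underside; to be used
- sample_cup_a: red-lidded white sample cup, upright, 58 mm high, lid diameter 64 mm (top 5 mm), body tapering from 60 mm below the lid to 47 mm at the foot; lid does not come off; origin at the centre of its foot; z up; not needed, leave where it is (a fixed one of the same look stands farther back by the label case)
- peg_d: green plastic bag peg lying flat, 71 mm long (its y axis), 21 mm wide (x), 10 mm high; origin at the centre of its underside; not needed, leave where it is
- marker_red_mid (a point): middle of the red felt marker with a white band, 124 mm long (y axis = its length), 18 mm diameter, lying; the point is on its axis, 9 mm above what it lies on; it can roll, so x and z may point anywhere round y; not needed, leave where it is
Mind the look-alikes: they are no part of the job. Leave any purple look-alike of the sample_cup_c alone.

How it is judged:
At the end, for the whole second after the job is handed in: Both cups upright (5 deg) on the tray floor in their rings, within 16 mm of the centre in x and y; pegs flat on both blocks of their short rests (12 mm along, 11 mm across, 17 deg); marker in both V blocks (15 mm along, 6 mm across, 7 deg); all in the named trays, at rest (x of sample_cup_b in the frame of tray_yellow between 0.012 and 0.044 m and y of sample_cup_b in the frame of tray_yellow between 0.014 and 0.046 m and z of sample_cup_b in the frame of tray_yellow between 0.002 and 0.0075 m and angle between each of sample_cup_b, sample_cup_c, peg_a, peg_b's own z axis and vertical below 0.08 rad and linear speed of each of sample_cup_b, sample_cup_c, peg_a, peg_b below 0.02 m/s and x of sample_cup_c in the frame of tray_black between 0.012 and 0.044 m and y of sample_cup_c in the frame of tray_black between 0.014 and 0.046 m and z of sample_cup_c in the frame of tray_black between 0.002 and 0.0075 m and x of peg_a in the frame of tray_yellow between 0.016 and 0.04 m and y of peg_a in the frame of tray_yellow between -0.052 and -0.03 m and z of peg_a in the frame of tray_yellow between 0.0095 and 0.0145 m and angle between the y axis of peg_a and the x axis of tray_yellow, either way round below 0.3 rad and x of peg_b in the frame of tray_black between 0.016 and 0.04 m and y of peg_b in the frame of tray_black between -0.052 and -0.03 m and z of peg_b in the frame of tray_black between 0.0095 and 0.0145 m and angle between the y axis of peg_b and the x axis of tray_black, either way round below 0.3 rad and x of marker_black_mid in the frame of tray_yellow between -0.054 and -0.042 m and y of marker_black_mid in the frame of tray_yellow between -0.015 and 0.015 m and z of marker_black_mid in the frame of tray_yellow between 0.018 and 0.026 m and angle between the y axis of marker_black_mid and the y axis of tray_yellow, either way round below 0.12 rad); the robot touches nothing.
It fails at once if the red-lidded cup is displaced by more than 20 mm (distance of sample_cup_a from where it was at the start of the episode above 0.02 m).
It fails at once if the green peg is displaced by more than 20 mm (distance of peg_d from where it was at the start of the episode above 0.02 m).
It fails at once if the red marker is displaced by more than 20 mm (distance of marker_red_mid from where it was at the start of the episode above 0.02 m).
It also fails if it takes over 125 s, if anything falls off the work surface, if the arm or the gripper's body presses on something with over 40 N, if the wrist force passes 120 N, or if a joint passes its speed limit or range.

## Robot

A 6-joint arm with a two-finger parallel gripper is mounted at the origin on a cart in front of the work surface, level with it; the furniture and walls round the work are solid. World frame = base frame: x ahead of the robot, y to its left, z up, the work surface at z = 0. Lengths are in m, angles in rad, forces in N, time in s.
With the tool pointing down it reaches from about 0.35 to 0.925 m from the base axis. Payload 6.4 kg.
Tool frame: the origin (TCP) lies at the very end of the fingers, on their centre line; the grasp point (between the pads) lies 19 mm behind it; z points along the fingers, y is the line along which they close (so a half turn about z gives the same grasp; the last joint's range is limited). The gripper opens to 85 mm and grips with 20 to 120 N. Pads are 22 mm wide; open, the fingers measure 114 mm over their backs; the gripper's body (76 mm by 85 mm) begins 54 mm behind the grasp point. The pads swing forward as they close: fully open they stand 13 mm farther back than shut.
Start: joints at [1.032, 0.245, 1.558, -0, 1.339, -0.174], TCP at [0.232, 0.607, 0.231] pointing down, gripper open.
Joint ranges: [-3.13, 3.13], [-1.02, 2.26], [0.13, 2.54], [-0.95, 4.09], [0.21, 2.88], [-2.74, 2.74]. Speed limits (rad/s): [2.57, 2.57, 3.14, 3.14, 3.14, 3.14].

## Interface

Orientations are given as a rotation vector (axis times angle).
In Python, from workcell import read_state, capture, camera_params, hand_in gives the robot as it stands. The module is installed in compiled form; this text tells all that it offers.
- The arm moves only by the tool step_arm, never from a script. Its arguments are lists of equal length, an entry for each row: "delta_pos": the shift along the tool's x, y, z normalised to -1 to 1, where 1 is 7.5 cm, a list of three; "yaw": the turn about the tool's z normalised to -1 to 1, where 1 is pi rad. A call has 1 to 5 rows; each row shifts and turns the commanded pose from where the row before left it, along the tool's axes as they then stand; what a row does not reach is not made up. A row lasts 1/12 s, in which the tool goes at most 41.7 mm and 7.16 degrees, less where a joint would pass 70% of its speed; a pose out of reach is approached as far as the arm can. A call with a number of a shift or a turn outside -1 to 1 is refused whole. A call with a gripper value outside its range is refused whole. "hand" is the opening, from 0 (shut) to 1 (fully open), set as the call begins (left out, the last holds). The fingers move at their own pace and stop on an object; the grip force is fixed at half the most. Time passes only in rows, so rows that do not move let the fingers close. It gives the time, the measured TCP pose, the force, the opening and the grip force at its end, in the units of the state.
- read_state(): the state, without advancing time (a new reading comes with each control period).
- capture(name): name is "side" or "top"; returns (picture, depth): 480x640x3 uint8, red, green, blue; 480x640 float32, m along the optical axis (not along the pixel's ray), 0 where there is no reading.
- camera_params(name): a dict with "intrinsics" (3x3 intrinsics, pixels), "R" (3x3) and "t" (3): a world point X has camera coordinates R X + t. Camera axes: x right, y down, z forward; pixel columns grow to the right and rows downward; lengths in m; the calibration is good to about 2 mm. A picture is of the moment at which its call begins. camera_params takes no time and is no camera call.
- hand_in(): hands the job in; it is judged then, once.
The state is a dict: "time": time; "qpos": joint angles; "qd": joint speeds; "tau": joint torques, N m; "position": TCP position; "eef_rot": TCP orientation; "force": force on the tool from outside, world axes, zero at the start; "torque": the same for the moment, N m; "finger_gap": opening from 0.0 (shut) to 1.0 (fully open); "finger_force": force on a finger pad.
Only numpy, scipy, OpenCV 4.12 (cv2) and the standard library are available. Lean on these libraries where they do the work, as an engineer would, in place of code of your own. Each camera call takes 0.05 s, during which the arm holds its last target. There are 200 camera calls.

## Working session

There is one attempt and no reset: what is moved stays moved. The work goes in short steps, Python scripts to look and compute and a tool call to move; the robot and the scene stay as the last step left them, time stands still between calls to the robot, and variables do not carry over. Pictures are saved under pics/ and viewed, at most 14 in all, crops included, and the job is handed in when it is done.

Besides the shell and the picture viewer there is one more tool, called after "Emit:" in YAML: its name, and indented under it one key for each argument. step_arm: Moves the arm, as the interface text tells. Its arguments: {"type":"object","properties":{"delta_pos":{"type":"array"},"yaw":{"type":"array"},"hand":{"type":"number"}},"required":["delta_pos","yaw"]}

```bash
mkdir -p pics
python3 - <<'E'
from workcell import *
import cv2,numpy as np
s=read_state();print(s)
for n in("top","side"):
    p,d=capture(n);np.savez(n+"0.npz",p=p,d=d);cv2.imwrite(f"pics/{n}0.png",p[:,:,::-1]);c=camera_params(n);print(n,c["intrinsics"],c["R"],c["t"],-np.array(c["R"]).T@c["t"])
E
```

```text
{'time': 0.0, 'qpos': array([ 1.03191032e+00,  2.45815302e-01,  1.55905059e+00, -3.24972413e-05,
        1.33872101e+00, -1.74089967e-01]), 'qd': array([-0.0002181 ,  0.00044513,  0.00145562,  0.00102207,  0.00180661,
        0.00074177]), 'tau': array([ 9.49923487e-04, -4.29507637e+01, -3.26130044e+01, -1.10994304e-04,
        5.28507109e-03, -3.28066108e-08]), 'position': array([0.23158686, 0.6067236 , 0.23015989]), 'eef_rot': array([-5.69715550e-01, -3.08882399e+00,  2.95232102e-03]), 'force': array([ 0.84991671, -0.34532029, -0.03817507]), 'torque': array([ 0.03827381, -0.01130304,  0.00972828]), 'finger_force': 0.0, 'finger_gap': 1.0006591308530326}
top [[585.34848813   0.         325.67260974]
 [  0.         585.34848813 242.91638078]
 [  0.           0.           1.        ]] [[-0.00593789 -0.99975769 -0.02119677]
 [-0.99801587  0.00725359 -0.06254372]
 [ 0.06268231  0.02078333 -0.99781711]] [-0.01128252  0.62991315  1.03387679] [ 0.56379053 -0.03733633  1.0707779 ]
side [[613.16609012   0.         326.4690497 ]
 [  0.         613.16609012 237.29967675]
 [  0.           0.           1.        ]] [[-0.79844665  0.60170001 -0.02097729]
 [ 0.40069849  0.50507032 -0.76442442]
 [-0.44935917 -0.61875768 -0.64437199]] [ 0.52298424 -0.21098905  1.6501281 ] [1.2436182  0.81291413 0.91298194]
```

View pics/top0.png

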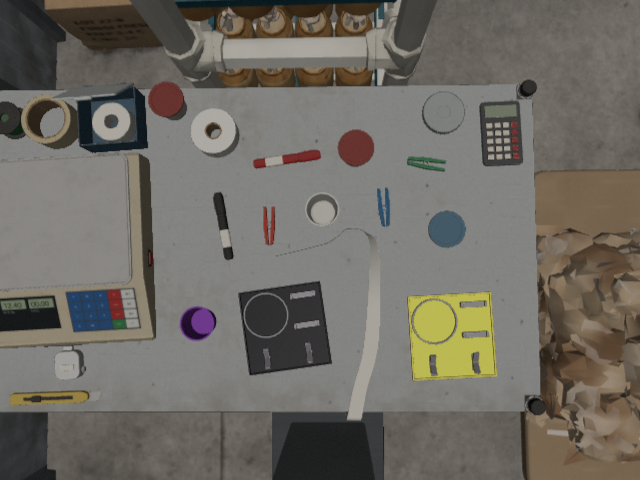

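View pics/side0.png

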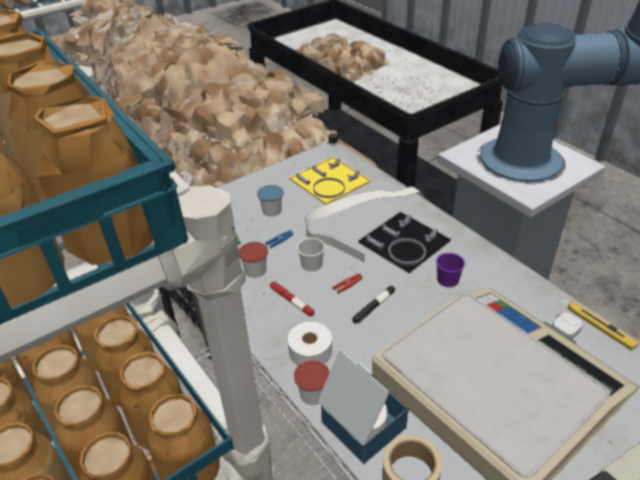

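The top view shows:
- **To be used:** black marker (223,225), red peg (269,225), open white cup (322,209), blue peg (384,207) and blue-lidded cup (447,229).
- **Trays:** black (285,328) and yellow (452,336).
- **To be left:** purple cup (198,323), red-lidded cups (356,148) and (166,99, fixed), red marker (287,158), green peg (427,163).

A pale strap lies at about (370,300). The candidates for the open cup are white (322,209) and purple (198,323). White fits the description.

```bash
cat > h.py <<'E'
from workcell import *
import cv2,numpy as np
C={n:camera_params(n) for n in("top","side")}
def ray(n,uv):
    c=C[n];R=np.array(c["R"]);o=-R.T@np.array(c["t"])
    d=R.T@np.linalg.inv(c["intrinsics"])@np.array([uv[0],uv[1],1.]);return o,d
def cast(n,uv,z):
    o,d=ray(n,uv);return o+d*(z-o[2])/d[2]
def tri(a,b):
    (o,d),(p,e)=ray("top",a),ray("side",b)
    s=np.linalg.lstsq(np.c_[d,-e],p-o,rcond=None)[0];A=o+d*s[0];B=p+e*s[1]
    return (A+B)/2,np.linalg.norm(A-B)
def zmap(n,d):
    c=C[n];R=np.array(c["R"]);o=-R.T@np.array(c["t"]);v,u=np.mgrid[:480,:640]
    q=np.linalg.inv(c["intrinsics"])@np.stack([u.ravel(),v.ravel(),np.ones(u.size)])
    return (o[:,None]+R.T@(q*d.ravel())).T.reshape(480,640,3)
def mask(p,kind):
    h=cv2.cvtColor(p,cv2.COLOR_RGB2HSV);H,S,V=[h[...,i].astype(int) for i in range(3)]
    return {"blue":(abs(H-105)<12)&(S>90)&(V>40),"red":((H<8)|(H>172))&(S>110)&(V>60),"yellow":(abs(H-29)<6)&(S>120)&(V>90),
     "black":V<60,"white":(S<40)&(V>150)}[kind].astype(np.uint8)
def blobs(m,box,amin=30):
    x0,y0,x1,y1=box;k=np.zeros_like(m);k[y0:y1,x0:x1]=m[y0:y1,x0:x1]
    n,l,st,ce=cv2.connectedComponentsWithStats(k)
    return [(ce[i],st[i,4],l==i) for i in range(1,n) if st[i,4]>=amin]
def pca(m):
    v,u=np.nonzero(m);return cv2.minAreaRect(np.c_[u,v].astype(np.float32))
E
cat > m.py <<'E'
from h import *
I={n:np.load(n+"0.npz") for n in C};W={n:zmap(n,I[n]["d"]) for n in C}
B={"cupb":("blue",(420,205,475,255),(250,180,290,205)),"pega":("blue",(370,180,400,235),(262,225,300,253)),
"pegb":("red",(255,200,282,250),(330,268,366,296)),"marker":("black",(205,185,240,265),(348,280,402,325)),
"ytray":("yellow",(395,280,510,390),(285,150,375,210)),"btray":("black",(230,275,340,380),(355,205,455,275))}
for k,(c,bt,bs) in B.items():
    o={}
    for n,b in(("top",bt),("side",bs)):
        L=max(blobs(mask(I[n]["p"],c),b),key=lambda t:t[1]);o[n]=L
        if k=="marker":
            m=np.zeros((480,640),np.uint8);m[b[1]:b[3],b[0]:b[2]]=((W[n][...,2]>.007)&(W[n][...,2]<.03))[b[1]:b[3],b[0]:b[2]]
            L=max(blobs(m,b),key=lambda t:t[1]);o[n]=L
    rt,rs=pca(o["top"][2]),pca(o["side"][2])
    P,g=tri(rt[0],rs[0]);z=W["top"][...,2][o["top"][2]]
    print(k,"cen",o["top"][0].round(1),"rect",np.round(rt[0],1),"tri",P.round(4),"gap",g.round(4),"depth z 50/95%",np.percentile(z,[50,95]).round(4))
    zz={"cupb":.058,"pega":.008,"pegb":.008,"marker":.009,"ytray":.008,"btray":.008}[k]
    bx=np.array([cast("top",q,zz)[:2] for q in cv2.boxPoints(rt)]);e=bx[1]-bx[0],bx[2]-bx[1]
    print("   cast",bx.mean(0).round(4),"sizes/angles",[(np.linalg.norm(v).round(4),np.degrees(np.arctan2(v[1],v[0])).round(1)) for v in e])
# open cup from height
for n,b in(("top",(300,185,345,232)),("side",(292,230,332,275))):
    Z=W[n][...,2];m=((Z>.044)&(Z<.06)).astype(np.uint8);L=max(blobs(m,b,10),key=lambda t:t[1])
    r=cv2.fitEllipse(cv2.convexHull(np.argwhere(L[2])[:,::-1].astype(np.float32)));print("cupc",n,r,np.median(Z[L[2]]),cast(n,r[0],.052).round(4))
    if n=="top":a=r[0]
    else:print(tri(a,r[0]))
for bb in [(340,225,385,415)]:
    m=mask(I["top"]["p"],"white")
    print("strap z",[ (c.round(),a,np.percentile(W["top"][...,2][q],[5,50,95]).round(3)) for c,a,q in blobs(m,bb,50)])
# grey blobs on trays (ring and blocks)
for nm,b in(("y",(405,288,500,385)),("b",(236,278,335,378))):
    p=I["top"]["p"].astype(int);h=cv2.cvtColor(I["top"]["p"],cv2.COLOR_RGB2HSV)
    m=((h[...,1]<60)&(h[...,2]>70)).astype(np.uint8)
    for c,a,q in blobs(m,b,12):
        z=W["top"][...,2][q];r=pca(q);print(nm,c.round(1),a,"rect",np.round(r[0],1),"z",np.median(z).round(4),np.percentile(z,95).round(4),"w",cast("top",r[0],.012)[:2].round(4))
t=I["top"]["p"];cv2.imwrite("pics/crop1.png",np.vstack([cv2.resize(t[180:262,200:480],None,fx=2.8,fy=2.8)[:,:,::-1],cv2.resize(t[275:385,220:500],None,fx=2.8,fy=2.8)[:,:,::-1]]))
E
python3 m.py
```

```text
Traceback (most recent call last):
  File "m.py", line 9, in <module>
    L=max(blobs(mask(I[n]["p"],c),b),key=lambda t:t[1]);o[n]=L
ValueError: max() iterable argument is empty
```

```bash
python3 - <<'E'
import numpy as np,cv2
for n,pts in(("top",[(447,229),(380,205),(268,225),(452,350)]),("side",[(270,192),(275,240),(345,284),(340,170),(405,245),(375,303)])):
    h=cv2.cvtColor(np.load(n+"0.npz")["p"],cv2.COLOR_RGB2HSV)
    for u,v in pts: print(n,u,v,h[v,u],np.median(h[v-2:v+3,u-2:u+3],axis=(0,1)))
E
sed -i 's/(abs(H-105)<12)&(S>90)&(V>40)/(abs(H-105)<13)\&(S>70)\&(V>30)/; s/"black":V<60/"black":V<70/' h.py; python3 m.py
```

```text
top 447 229 [102  85 102] [101.  86. 101.]
top 380 205 [103 158 105] [103. 154. 105.]
top 268 225 [ 12  11 112] [  6.  42. 126.]
top 452 350 [ 29 143 187] [ 29. 142. 187.]
side 270 192 [102  91 145] [102.  91. 146.]
side 275 240 [103 161 106] [104. 154. 122.]
side 345 284 [  3 130 147] [  3. 141. 148.]
side 340 170 [ 27 166 240] [ 27. 166. 240.]
side 405 245 [110  23  34] [120.  15.  34.]
side 375 303 [20 14 53] [15. 16. 57.]
cupb cen [446.6 228.9] rect [446.5 229. ] tri [ 0.6514 -0.2269  0.0536] gap 0.0024 depth z 50/95% [0.0573 0.0604]
   cast [ 0.6501 -0.2253] sizes/angles [(np.float64(0.0604), np.float64(-90.5)), (np.float64(0.059), np.float64(178.8))]
pega cen [380.5 207.5] rect [380.3 207.1] tri [ 0.6979 -0.1171  0.0087] gap 0.0067 depth z 50/95% [0.0102 0.0134]
   cast [ 0.6953 -0.1151] sizes/angles [(np.float64(0.0067), np.float64(-82.7)), (np.float64(0.0669), np.float64(-173.0))]
pegb cen [272.1 226. ] rect [272.3 225.5] tri [0.663  0.0834 0.0015] gap 0.0018 depth z 50/95% [0.0102 0.0138]
   cast [0.6632 0.0821] sizes/angles [(np.float64(0.0679), np.float64(-2.5)), (np.float
[... 1389 characters left out ...]
.5] z 0.0121 0.0168 w [ 0.5196 -0.2769]
y [475.5 334. ] 136 rect [475.5 333.9] z 0.0129 0.017 w [ 0.4655 -0.2819]
y [475.9 362.6] 105 rect [476.  362.5] z 0.0174 0.0242 w [ 0.4151 -0.2817]
y [433.1 364.9] 108 rect [432.8 365. ] z 0.0181 0.0251 w [ 0.4108 -0.205 ]
b [286.2 326.5] 3034 rect [285.  327.5] z 0.002 0.0058 w [0.4784 0.0588]
b [302.  294.3] 158 rect [302.3 294.3] z 0.0122 0.0186 w [0.5377 0.0274]
b [266.  314.7] 285 rect [265.8 314.8] z 0.0113 0.016 w [0.5013 0.0935]
b [306.2 324.2] 158 rect [306.3 324.1] z 0.0126 0.0181 w [0.4842 0.0205]
b [308.7 352.6] 113 rect [308.6 352.6] z 0.0181 0.0236 w [0.4335 0.0164]
b [266.5 358.1] 107 rect [266.5 358.2] z 0.0177 0.0243 w [0.4238 0.0922]
```

View pics/crop1.png

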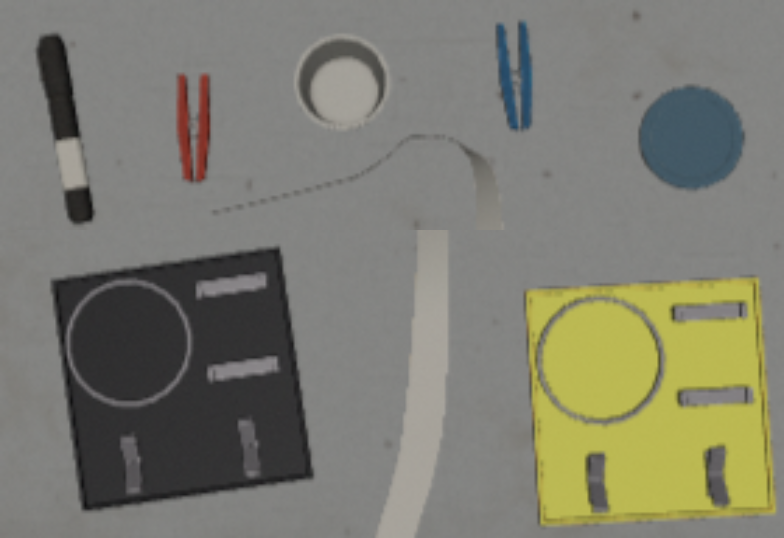

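The crop confirms the identities: black marker with white band at far left, red peg, open white cup, blue peg and blue-lidded cup. The peg masks caught only one leg each, so I'll remeasure both legs together. I'll also set up a planner that converts a target into tool axes.

```bash
cat > plan.py <<'E'
import sys
from h import *
from scipy.spatial.transform import Rotation as Ro
def plan(x,y,psi):
    s=read_state();R=Ro.from_rotvec(s["eef_rot"]).as_matrix();p=np.array(s["position"]);f=np.degrees(np.arctan2(R[1,1],R[0,1]))
    t=np.radians(psi);d=np.array([x,y])-p[:2]
    print("t",s["time"],"pos",p.round(4),"psi",f.round(1),"tilt",np.degrees(np.arccos(-R[2,2])).round(2),"gap",round(s["finger_gap"],3),"F",np.array(s["force"]).round(1),s["finger_force"])
    print("yaw total",round((f-psi)/180,4),"then dx",((-np.sin(t)*d[0]+np.cos(t)*d[1])/.075).round(3),"dy",((np.cos(t)*d[0]+np.sin(t)*d[1])/.075).round(3),"down unit/75mm from z",p[2].round(4))
if __name__=="__main__": plan(*map(float,sys.argv[1:4]))
E
python3 - <<'E'
from h import *
I={n:np.load(n+"0.npz") for n in C}
for k,c,bt,bs in(("pega","blue",(370,180,400,235),(255,222,300,258)),("pegb","red",(255,200,282,250),(325,265,370,300))):
    r={}
    for n,b in(("top",bt),("side",bs)):
        L=blobs(mask(I[n]["p"],c),b,8);m=sum(q for *_,q in L)>0;r[n]=pca(m);print([ (x.round(1),int(a)) for x,a,_ in L],r[n])
    print(k,tri(r["top"][0],r["side"][0]))
    bx=np.array([cast("top",q,.01)[:2] for q in cv2.boxPoints(r["top"])]);e=bx[1]-bx[0],bx[2]-bx[1]
    print(bx.mean(0).round(4),[(np.linalg.norm(v).round(4),np.degrees(np.arctan2(v[1],v[0])).round(1)) for v in e])
E
python3 plan.py .665 .173 100.2
```

```text
[(array([380.5, 207.5]), 123), (array([387.3, 207.1]), 121)] ((383.5, 206.5), (37.0, 11.0), 90.0)
[(array([279. , 238.3]), 175)] ((279.2000427246094, 238.4000244140625), (7.155416965484619, 27.72724151611328), 63.43495178222656)
pega (array([ 0.69752609, -0.1219218 ,  0.00560991]), np.float64(0.0023068707057286373))
[ 0.6961 -0.1209] [(np.float64(0.02), np.float64(-90.5)), (np.float64(0.0677), np.float64(179.3))]
[(array([265.4, 225.9]), 113), (array([272.1, 226. ]), 122)] ((269.0, 225.5), (37.0, 10.0), 90.0)
[(array([348. , 282.1]), 171)] ((347.5188903808594, 282.4339599609375), (7.867415428161621, 29.041446685791016), 60.945396423339844)
pegb (array([0.66418077, 0.08782866, 0.00559128]), np.float64(0.0019734067328033185))
[0.6631 0.0879] [(np.float64(0.0183), np.float64(-90.5)), (np.float64(0.0677), np.float64(180.0))]
t 0.1 pos [0.2316 0.6068 0.2303] psi 69.1 tilt 0.1 gap 0.998 F [ 0.5  0.1 -0.5] 0.0
yaw total -0.1728 then dx -4.663 dy -6.716 down unit/75mm from z 0.2303
```

Emit:
step_arm:
  delta_pos:
    - [0, 0, 0]
    - [0, 0, 0]
    - [0, 0, 0]
    - [0, 0, 0]
    - [0, 0, 0]
  yaw: [-0.0346, -0.0346, -0.0346, -0.0346, -0.0346]
  hand: 0.5

```text
time: 0.52
position: [0.2317, 0.6069, 0.2306]
eef_rot: [0.289, -3.128, 0.002]
force: [-0.1, 1.0, -0.3]
finger_gap: 0.497
finger_force: 0.0
```

Emit:
step_arm:
  delta_pos:
    - [-0.29, -0.42, 0]
    - [-0.29, -0.42, 0]
    - [-0.29, -0.42, 0]
    - [-0.29, -0.42, 0]
    - [-0.29, -0.42, 0]
  yaw: [0, 0, 0, 0, 0]

```text
time: 0.93
position: [0.3676, 0.4701, 0.2308]
eef_rot: [0.281, -3.128, 0.001]
force: [0.7, 0.1, 0.4]
finger_gap: 0.498
finger_force: 0.0
```

Emit:
step_arm:
  delta_pos:
    - [-0.29, -0.42, 0]
    - [-0.29, -0.42, 0]
    - [-0.29, -0.42, 0]
    - [-0.29, -0.42, 0]
    - [-0.29, -0.42, 0]
  yaw: [0, 0, 0, 0, 0]

```text
time: 1.35
position: [0.5027, 0.3343, 0.2309]
eef_rot: [0.28, -3.128, 0.0]
force: [0.1, -0.2, -0.4]
finger_gap: 0.498
finger_force: 0.0
```

Emit:
step_arm:
  delta_pos:
    - [-0.29, -0.42, 0.2]
    - [-0.29, -0.42, 0.2]
    - [-0.29, -0.42, 0.3]
    - [-0.29, -0.42, 0.3]
    - [-0.29, -0.42, 0.3]
  yaw: [0, 0, 0, 0, 0]

```text
time: 1.77
position: [0.6327, 0.2037, 0.1366]
eef_rot: [0.28, -3.129, -0.0]
force: [0.4, 0.5, -0.4]
finger_gap: 0.5
finger_force: 0.0
```

Emit:
step_arm:
  delta_pos:
    - [0, 0, 0]
    - [0, 0, 0]
  yaw: [0, 0]

```text
time: 1.93
position: [0.6315, 0.2034, 0.1351]
eef_rot: [0.275, -3.125, 0.0]
force: [-0.7, -0.1, 0.5]
finger_gap: 0.5
finger_force: 0.0
```

```bash
python3 plan.py .665 .173 100.2
```

```text
t 1.9333 pos [0.6315 0.2034 0.1351] psi 100.1 tilt 0.27 gap 0.5 F [-0.7 -0.1  0.5] 0.0
yaw total -0.0007 then dx -0.368 dy -0.478 down unit/75mm from z 0.1351
```

Emit:
step_arm:
  delta_pos:
    - [-0.184, -0.239, 0.2]
    - [-0.184, -0.239, 0.2]
    - [0, 0, 0.4]
    - [0, 0, 0.4]
    - [0, 0, 0]
  yaw: [0, 0, 0, 0, 0]

```text
time: 2.35
position: [0.6607, 0.1753, 0.0418]
eef_rot: [0.281, -3.118, -0.0]
force: [-1.9, 0.9, -1.5]
finger_gap: 0.499
finger_force: 0.0
```

Emit:
step_arm:
  delta_pos:
    - [0, 0, 0]
    - [0, 0, 0]
  yaw: [0, 0]

```text
time: 2.52
position: [0.6663, 0.1759, 0.0503]
eef_rot: [-0.282, 3.126, 0.0]
force: [0.2, 0.9, 0.6]
finger_gap: 0.5
finger_force: 0.0
```

```bash
python3 plan.py .665 .173 100.2
python3 - <<'E'
from h import *
p,d=capture("top");q,_=capture("side");cv2.imwrite("pics/g1.png",np.hstack([cv2.resize(p[150:290,150:290],(400,400)),cv2.resize(q[230:350,320:440],(400,400))])[:,:,::-1])
E
```

```text
t 2.5167 pos [0.6663 0.1759 0.0503] psi 100.3 tilt 0.17 gap 0.5 F [0.2 0.9 0.6] 0.0
yaw total 0.0006 then dx 0.024 dy -0.035 down unit/75mm from z 0.0503
```

View pics/g1.png

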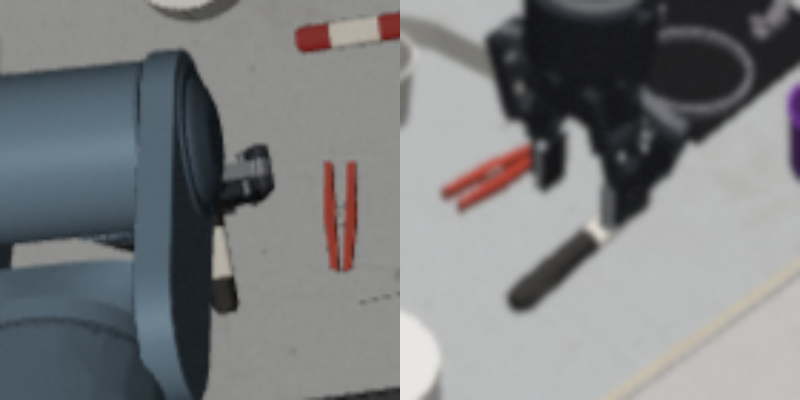

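The side view shows the fingers open above the marker with nothing fouled, so I'm descending slowly.

Emit:
step_arm:
  delta_pos:
    - [0.024, -0.035, 0.15]
    - [0, 0, 0.15]
    - [0, 0, 0.15]
    - [0, 0, 0.1]
    - [0, 0, 0.05]
  yaw: [0, 0, 0, 0, 0]

```text
time: 3.03
position: [0.6626, 0.1718, 0.0003]
eef_rot: [0.28, -3.125, 0.0]
force: [-0.1, -0.1, -0.3]
finger_gap: 0.502
finger_force: 0.0
```

Emit:
step_arm:
  delta_pos:
    - [0, 0, 0]
    - [0, 0, 0]
  yaw: [0, 0]

```text
time: 3.2
position: [0.664, 0.172, 0.0025]
eef_rot: [0.28, -3.128, 0.0]
force: [0.5, -0.2, 0.4]
finger_gap: 0.493
finger_force: 0.0
```

Emit:
step_arm:
  delta_pos:
    - [0, 0, 0]
    - [0, 0, 0]
    - [0, 0, 0]
    - [0, 0, 0]
    - [0, 0, 0]
  yaw: [0, 0, 0, 0, 0]
  hand: 0

```text
time: 3.62
position: [0.6649, 0.1721, 0.0039]
eef_rot: [-0.28, 3.127, 0.0]
force: [-0.0, -0.4, 4.4]
finger_gap: 0.183
finger_force: 58.9
```

```bash
python3 plan.py .414 -.2432 3.3
```

```text
t 3.6167 pos [0.6649 0.1721 0.0039] psi 100.2 tilt 0.1 gap 0.183 F [-0.  -0.4  4.4] 58.930222392082214
yaw total 0.5386 then dx -5.335 dy -3.659 down unit/75mm from z 0.0039
```

Emit:
step_arm:
  delta_pos:
    - [0, 0, -0.2]
    - [0, 0, -0.4]
    - [0, 0, -0.5]
    - [0, 0, -0.5]
    - [0, 0, -0.4]
  yaw: [0, 0, 0, 0, 0]

```text
time: 4.03
position: [0.6647, 0.1721, 0.157]
eef_rot: [-0.28, 3.126, 0.0]
force: [0.7, -0.0, 0.3]
finger_gap: 0.186
finger_force: 58.8
```

Emit:
step_arm:
  delta_pos:
    - [0, 0, 0]
    - [0, 0, 0]
    - [0, 0, 0]
    - [0, 0, 0]
    - [0, 0, 0]
  yaw: [0.0385, 0.0385, 0.0385, 0.0385, 0.0385]

```text
time: 4.45
position: [0.6639, 0.172, 0.1538]
eef_rot: [0.673, 3.068, 0.0]
force: [0.5, 0.1, -1.2]
finger_gap: 0.182
finger_force: 58.8
```

Emit:
step_arm:
  delta_pos:
    - [0, 0, 0]
    - [0, 0, 0]
    - [0, 0, 0]
    - [0, 0, 0]
    - [0, 0, 0]
  yaw: [0.0385, 0.0385, 0.0385, 0.0385, 0.0385]

```text
time: 4.87
position: [0.6639, 0.172, 0.1538]
eef_rot: [1.557, 2.729, 0.0]
force: [-0.7, 0.3, 0.4]
finger_gap: 0.188
finger_force: 58.9
```

Emit:
step_arm:
  delta_pos:
    - [0, 0, 0]
    - [0, 0, 0]
    - [0, 0, 0]
    - [0, 0, 0]
    - [0, 0, 0]
  yaw: [0.0385, 0.0385, 0.0385, 0.0385, 0]

```text
time: 5.28
position: [0.664, 0.172, 0.1537]
eef_rot: [2.16, 2.281, 0.0]
force: [0.4, 0.9, 0.4]
finger_gap: 0.183
finger_force: 58.9
```

```bash
python3 plan.py .414 -.2432 3.3
```

```text
t 5.2833 pos [0.664  0.172  0.1537] psi 3.1 tilt 0.01 gap 0.183 F [0.4 0.9 0.4] 58.91398251056671
yaw total -0.001 then dx -5.335 dy -3.646 down unit/75mm from z 0.1537
```

Emit:
step_arm:
  delta_pos:
    - [-0.38, -0.26, 0]
    - [-0.38, -0.26, 0]
    - [-0.38, -0.26, 0]
    - [-0.38, -0.26, 0]
    - [-0.38, -0.26, 0]
  yaw: [0, 0, 0, 0, 0]

```text
time: 5.7
position: [0.5737, 0.0232, 0.1534]
eef_rot: [2.153, 2.287, 0.0]
force: [-0.3, -0.3, 0.2]
finger_gap: 0.18
finger_force: 58.9
```

Emit:
step_arm:
  delta_pos:
    - [-0.38, -0.26, 0]
    - [-0.38, -0.26, 0]
    - [-0.38, -0.26, 0]
    - [-0.38, -0.26, 0]
    - [-0.38, -0.26, 0]
  yaw: [0, 0, 0, 0, 0]

```text
time: 6.12
position: [0.4844, -0.1246, 0.1536]
eef_rot: [2.153, 2.286, 0.0]
force: [0.4, 0.3, 0.9]
finger_gap: 0.184
finger_force: 58.9
```

Emit:
step_arm:
  delta_pos:
    - [-0.38, -0.26, 0.2]
    - [-0.38, -0.26, 0.2]
    - [-0.38, -0.26, 0.3]
    - [-0.38, -0.26, 0.3]
    - [0, 0, 0]
  yaw: [0, 0, 0, 0, 0]

```text
time: 6.53
position: [0.4097, -0.2437, 0.0748]
eef_rot: [-2.157, -2.276, 0.002]
force: [-1.0, 1.2, 0.4]
finger_gap: 0.186
finger_force: 59.0
```

Emit:
step_arm:
  delta_pos:
    - [0, 0, 0]
    - [0, 0, 0]
    - [0, 0, 0]
    - [0, 0, 0]
  yaw: [0, 0, 0, 0]

```text
time: 6.87
position: [0.4151, -0.2413, 0.079]
eef_rot: [2.154, 2.284, 0.0]
force: [0.3, -0.6, -0.2]
finger_gap: 0.188
finger_force: 58.9
```

```bash
python3 plan.py .414 -.2432 3.3;python3 - <<'E'
from h import *
p,d=capture("top");q,_=capture("side");cv2.imwrite("pics/g2.png",np.hstack([cv2.resize(p[270:410,380:520],(400,400)),cv2.resize(q[110:230,270:390],(400,400))])[:,:,::-1])
E
```

```text
t 6.8667 pos [ 0.4151 -0.2413  0.079 ] psi 3.4 tilt 0.12 gap 0.188 F [ 0.3 -0.6 -0.2] 58.949798941612244
yaw total 0.0004 then dx -0.025 dy -0.016 down unit/75mm from z 0.079
```

View pics/g2.png

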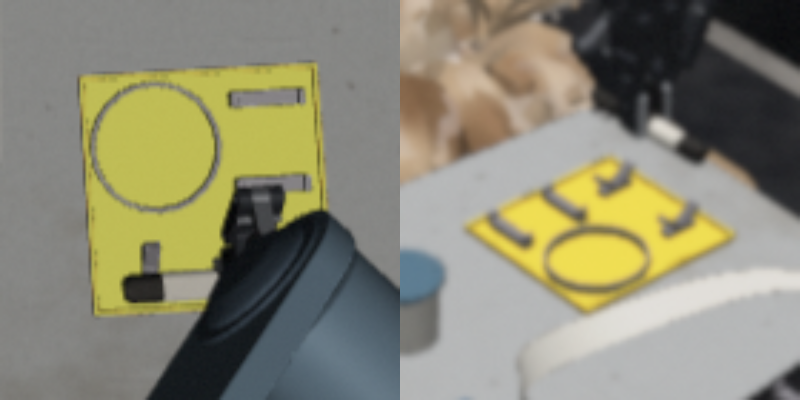

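The marker is held level over the long rest; its left end, about u=423 in the full image, casts to y≈-0.18, as expected. I'm lowering it.

Emit:
step_arm:
  delta_pos:
    - [-0.025, -0.016, 0.2]
    - [0, 0, 0.2]
    - [0, 0, 0.16]
    - [0, 0, 0.1]
    - [0, 0, 0.06]
  yaw: [0, 0, 0, 0, 0]

```text
time: 7.38
position: [0.4129, -0.243, 0.0233]
eef_rot: [-2.156, -2.283, -0.0]
force: [-0.3, -0.0, -0.7]
finger_gap: 0.187
finger_force: 58.9
```

Emit:
step_arm:
  delta_pos:
    - [0, 0, 0.04]
    - [0, 0, 0.03]
    - [0, 0, 0]
    - [0, 0, 0]
  yaw: [0, 0, 0, 0]

```text
time: 7.72
position: [0.4132, -0.2439, 0.0192]
eef_rot: [2.157, 2.282, -0.0]
force: [0.4, 0.6, 0.4]
finger_gap: 0.18
finger_force: 58.9
```

```bash
python3 plan.py .414 -.2432 3.3
```

```text
t 7.7167 pos [ 0.4132 -0.2439  0.0192] psi 3.2 tilt 0.05 gap 0.18 F [0.4 0.6 0.4] 58.94880473613739
yaw total -0.0004 then dx 0.009 dy 0.011 down unit/75mm from z 0.0192
```

Emit:
step_arm:
  delta_pos:
    - [0.009, 0.011, 0.02]
    - [0, 0, 0.01]
    - [0, 0, 0]
    - [0, 0, 0]
  yaw: [0, 0, 0, 0]

```text
time: 8.05
position: [0.414, -0.2432, 0.0168]
eef_rot: [2.158, 2.282, 0.0]
force: [-0.2, 0.3, 2.2]
finger_gap: 0.185
finger_force: 59.1
```

Emit:
step_arm:
  delta_pos:
    - [0, 0, 0]
    - [0, 0, 0]
    - [0, 0, 0]
    - [0, 0, 0]
  yaw: [0, 0, 0, 0]
  hand: 0.42

```text
time: 8.38
position: [0.4136, -0.2429, 0.0164]
eef_rot: [-2.158, -2.283, 0.0]
force: [-0.6, -0.6, -0.2]
finger_gap: 0.422
finger_force: 0.0
```

Emit:
step_arm:
  delta_pos:
    - [0, 0, -0.15]
    - [0, 0, -0.3]
    - [0, 0, -0.5]
    - [0, 0, -0.5]
    - [0, 0, -0.4]
  yaw: [0, 0, 0, 0, 0]

```text
time: 8.8
position: [0.4141, -0.2433, 0.1587]
eef_rot: [2.156, 2.281, -0.0]
force: [1.3, 0.6, -0.3]
finger_gap: 0.419
finger_force: 0.0
```

```bash
python3 plan.py .6968 -.1212 95
```

```text
t 8.8 pos [ 0.4141 -0.2433  0.1587] psi 3.2 tilt 0.16 gap 0.419 F [ 1.3  0.6 -0.3] 0.0
yaw total -0.5099 then dx -3.897 dy 1.293 down unit/75mm from z 0.1587
```

Emit:
step_arm:
  delta_pos:
    - [0, 0, 0]
    - [0, 0, 0]
    - [0, 0, 0]
    - [0, 0, 0]
    - [0, 0, 0]
  yaw: [-0.0392, -0.0392, -0.0392, -0.0392, -0.0392]
  hand: 0.52

```text
time: 9.22
position: [0.4137, -0.2429, 0.1561]
eef_rot: [1.356, 2.833, -0.0]
force: [0.5, 0.1, 1.0]
finger_gap: 0.522
finger_force: 0.0
```

Emit:
step_arm:
  delta_pos:
    - [0, 0, 0]
    - [0, 0, 0]
    - [0, 0, 0]
    - [0, 0, 0]
    - [0, 0, 0]
  yaw: [-0.0392, -0.0392, -0.0392, -0.0392, -0.0392]

```text
time: 9.63
position: [0.4137, -0.2429, 0.156]
eef_rot: [0.434, 3.111, -0.001]
force: [0.3, 0.1, -0.5]
finger_gap: 0.522
finger_force: 0.0
```

Emit:
step_arm:
  delta_pos:
    - [0, 0, 0]
    - [0, 0, 0]
    - [0, 0, 0]
    - [-0.43, 0.143, 0]
    - [-0.43, 0.143, 0]
  yaw: [-0.0392, -0.0392, -0.0392, 0, 0]

```text
time: 10.05
position: [0.4763, -0.2162, 0.1562]
eef_rot: [-0.131, 3.138, -0.001]
force: [-0.0, -1.0, 0.2]
finger_gap: 0.52
finger_force: 0.0
```

Emit:
step_arm:
  delta_pos:
    - [-0.43, 0.143, 0]
    - [-0.43, 0.143, 0]
    - [-0.43, 0.143, 0]
    - [-0.43, 0.143, 0]
    - [-0.43, 0.143, 0]
  yaw: [0, 0, 0, 0, 0]

```text
time: 10.47
position: [0.6336, -0.1477, 0.156]
eef_rot: [-0.136, 3.138, -0.0]
force: [-0.2, -1.0, -0.2]
finger_gap: 0.523
finger_force: 0.0
```

Emit:
step_arm:
  delta_pos:
    - [-0.43, 0.143, 0.2]
    - [-0.43, 0.143, 0.3]
    - [0, 0, 0.4]
    - [0, 0, 0.3]
    - [0, 0, 0.2]
  yaw: [0, 0, 0, 0, 0]

```text
time: 10.88
position: [0.6934, -0.1207, 0.0475]
eef_rot: [0.137, -3.135, -0.002]
force: [-0.9, 0.4, -0.6]
finger_gap: 0.52
finger_force: 0.0
```

Emit:
step_arm:
  delta_pos:
    - [0, 0, 0]
    - [0, 0, 0]
    - [0, 0, 0]
  yaw: [0, 0, 0]

```text
time: 11.13
position: [0.6957, -0.1224, 0.0526]
eef_rot: [-0.135, 3.136, -0.002]
force: [-0.5, 0.9, -0.2]
finger_gap: 0.517
finger_force: 0.0
```

```bash
python3 plan.py .6968 -.1212 95;python3 - <<'E'
from h import *
p,d=capture("top");q,_=capture("side");cv2.imwrite("pics/g3.png",np.hstack([cv2.resize(p[270:410,380:520],(400,400)),cv2.resize(q[190:310,220:340],(400,400))])[:,:,::-1])
# marker check
W=zmap("top",d);b=(405,350,500,382);m=((W[...,2]>.0255)&(W[...,2]<.05)).astype(np.uint8)
for c,a,k in blobs(m,b,20):
    r=pca(k);bx=np.array([cast("top",t,.026)[:2] for t in cv2.boxPoints(r)]);print(c,a,bx.mean(0).round(4),[(np.linalg.norm(v).round(4),np.degrees(np.arctan2(v[1],v[0])).round(1)) for v in (bx[1]-bx[0],bx[2]-bx[1])],np.percentile(W[...,2][k],[50,95]))
E
```

```text
t 11.1333 pos [ 0.6957 -0.1224  0.0526] psi 94.9 tilt 0.19 gap 0.517 F [-0.5  0.9 -0.2] 0.0
yaw total -0.0004 then dx -0.017 dy 0.015 down unit/75mm from z 0.0526
[454.95987159 363.6388443 ] 623 [ 0.4157 -0.2399] [(np.float64(0.1231), np.float64(-87.4)), (np.float64(0.0179), np.float64(-178.5))] [0.02943285 0.03310839]
```

View pics/g3.png

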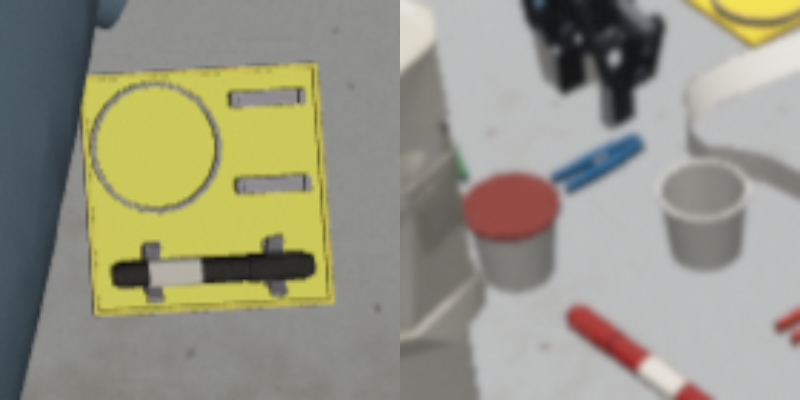

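The marker sits in both V blocks, centred to about 3 mm with its top at z≈0.03. The blue peg is free below the gripper. I'm descending on it.

Emit:
step_arm:
  delta_pos:
    - [-0.017, 0.015, 0.16]
    - [0, 0, 0.16]
    - [0, 0, 0.16]
    - [0, 0, 0.1]
    - [0, 0, 0.06]
  yaw: [0, 0, 0, 0, 0]

```text
time: 11.65
position: [0.6942, -0.12, -0.0007]
eef_rot: [0.135, -3.135, -0.002]
force: [-0.2, 0.5, -1.2]
finger_gap: 0.517
finger_force: 0.0
```

Emit:
step_arm:
  delta_pos:
    - [0, 0, 0]
    - [0, 0, 0]
    - [0, 0, 0]
  yaw: [0, 0, 0]

```text
time: 11.9
position: [0.6962, -0.1207, 0.0027]
eef_rot: [-0.136, 3.138, -0.001]
force: [0.3, 1.5, 0.3]
finger_gap: 0.519
finger_force: 0.0
```

Emit:
step_arm:
  delta_pos:
    - [0, 0, 0]
    - [0, 0, 0]
    - [0, 0, 0]
    - [0, 0, 0]
    - [0, 0, 0]
  yaw: [0, 0, 0, 0, 0]
  hand: 0

```text
time: 12.32
position: [0.6965, -0.1208, 0.0033]
eef_rot: [-0.135, 3.137, -0.001]
force: [-0.8, 0.3, 4.4]
finger_gap: 0.215
finger_force: 59.2
```

Emit:
step_arm:
  delta_pos:
    - [0, 0, -0.2]
    - [0, 0, -0.4]
    - [0, 0, -0.5]
    - [0, 0, -0.4]
    - [0, 0, 0]
  yaw: [0, 0, 0, 0, 0]

```text
time: 12.73
position: [0.7001, -0.1218, 0.1243]
eef_rot: [-0.135, 3.126, -0.008]
force: [0.6, 1.0, 0.4]
finger_gap: 0.215
finger_force: 58.7
```

```bash
python3 plan.py .4925 -.2796 93.3
```

```text
t 12.7333 pos [ 0.7001 -0.1218  0.1243] psi 95.0 tilt 0.79 gap 0.215 F [0.6 1.  0.4] 58.73854143661447
yaw total 0.0092 then dx 2.885 dy -1.941 down unit/75mm from z 0.1243
```

Emit:
step_arm:
  delta_pos:
    - [0, 0, 0]
    - [0.36, -0.242, 0]
    - [0.36, -0.242, 0]
    - [0.36, -0.242, 0]
    - [0.36, -0.242, 0]
  yaw: [0.0092, 0, 0, 0, 0]

```text
time: 13.15
position: [0.5907, -0.1995, 0.1149]
eef_rot: [0.091, -3.14, -0.0]
force: [0.1, -0.5, -0.4]
finger_gap: 0.212
finger_force: 58.7
```

Emit:
step_arm:
  delta_pos:
    - [0.36, -0.242, 0]
    - [0.36, -0.242, 0]
    - [0.36, -0.242, 0]
    - [0.36, -0.242, 0.2]
    - [0, 0, 0.3]
  yaw: [0, 0, 0, 0, 0]

```text
time: 13.57
position: [0.4866, -0.2818, 0.0796]
eef_rot: [-0.084, 3.138, -0.007]
force: [-0.1, -0.0, -1.0]
finger_gap: 0.212
finger_force: 58.8
```

Emit:
step_arm:
  delta_pos:
    - [0, 0, 0.3]
    - [0, 0, 0]
    - [0, 0, 0]
    - [0, 0, 0]
    - [0, 0, 0]
  yaw: [0, 0, 0, 0, 0]

```text
time: 13.98
position: [0.4897, -0.2784, 0.0565]
eef_rot: [-0.091, 3.138, -0.003]
force: [0.6, -0.3, -0.4]
finger_gap: 0.216
finger_force: 58.8
```

```bash
python3 plan.py .4925 -.2796 93.3
```

```text
t 13.9833 pos [ 0.4897 -0.2784  0.0565] psi 93.3 tilt 0.17 gap 0.216 F [ 0.6 -0.3 -0.4] 58.75767742109019
yaw total 0.0002 then dx -0.037 dy -0.018 down unit/75mm from z 0.0565
```

Emit:
step_arm:
  delta_pos:
    - [-0.037, -0.018, 0.15]
    - [0, 0, 0.15]
    - [0, 0, 0.12]
    - [0, 0, 0.08]
    - [0, 0, 0.03]
  yaw: [0, 0, 0, 0, 0]

```text
time: 14.4
position: [0.4909, -0.2785, 0.0151]
eef_rot: [0.091, -3.138, -0.003]
force: [-8.6, 5.8, 21.2]
finger_gap: 0.21
finger_force: 61.3
```

Emit:
step_arm:
  delta_pos:
    - [0, 0, 0]
    - [0, 0, 0]
    - [0, 0, 0]
    - [0, 0, 0]
  yaw: [0, 0, 0, 0]

```text
time: 14.73
position: [0.4911, -0.2788, 0.0152]
eef_rot: [0.09, -3.14, -0.001]
force: [-2.9, 3.8, 5.7]
finger_gap: 0.213
finger_force: 59.4
```

```bash
python3 plan.py .4925 -.2796 93.3
```

```text
t 14.7333 pos [ 0.4911 -0.2788  0.0152] psi 93.3 tilt 0.06 gap 0.213 F [-2.9  3.8  5.7] 59.401677387650125
yaw total -0.0 then dx -0.018 dy -0.012 down unit/75mm from z 0.0152
```

Contact is at the expected height, so I'm releasing and going up. Next is the red peg.

Emit:
step_arm:
  delta_pos:
    - [0, 0, 0]
    - [0, 0, 0]
    - [0, 0, 0]
    - [0, 0, 0]
  yaw: [0, 0, 0, 0]
  hand: 0.5

```text
time: 15.07
position: [0.4912, -0.2791, 0.0148]
eef_rot: [-0.09, 3.14, -0.0]
force: [0.2, -0.1, -0.1]
finger_gap: 0.495
finger_force: 0.0
```

Emit:
step_arm:
  delta_pos:
    - [0, 0, -0.15]
    - [0, 0, -0.3]
    - [0, 0, -0.5]
    - [0, 0, -0.5]
    - [0, 0, -0.3]
  yaw: [0, 0, 0, 0, 0]

```text
time: 15.48
position: [0.4927, -0.2802, 0.1513]
eef_rot: [-0.09, 3.136, -0.006]
force: [0.7, -0.9, 1.2]
finger_gap: 0.502
finger_force: 0.0
```

```bash
python3 plan.py .6637 .0879 90.5
```

```text
t 15.4833 pos [ 0.4927 -0.2802  0.1513] psi 93.3 tilt 0.34 gap 0.502 F [ 0.7 -0.9  1.2] 0.0
yaw total 0.0155 then dx -2.323 dy 4.888 down unit/75mm from z 0.1513
```

Emit:
step_arm:
  delta_pos:
    - [0, 0, 0]
    - [-0.194, 0.407, 0]
    - [-0.194, 0.407, 0]
    - [-0.194, 0.407, 0]
    - [-0.194, 0.407, 0]
  yaw: [0.0155, 0, 0, 0, 0]

```text
time: 15.9
position: [0.5489, -0.1553, 0.1473]
eef_rot: [-0.012, 3.14, -0.001]
force: [1.1, 0.2, 0.7]
finger_gap: 0.5
finger_force: 0.0
```

Emit:
step_arm:
  delta_pos:
    - [-0.194, 0.407, 0]
    - [-0.194, 0.407, 0]
    - [-0.194, 0.407, 0]
    - [-0.194, 0.407, 0]
    - [-0.194, 0.407, 0]
  yaw: [0, 0, 0, 0, 0]

```text
time: 16.32
position: [0.6204, -0.0015, 0.1472]
eef_rot: [-0.014, 3.141, -0.0]
force: [0.3, -0.2, 0.5]
finger_gap: 0.502
finger_force: 0.0
```

Emit:
step_arm:
  delta_pos:
    - [-0.194, 0.407, 0]
    - [-0.194, 0.407, 0.2]
    - [-0.194, 0.407, 0.3]
    - [0, 0, 0.4]
    - [0, 0, 0.4]
  yaw: [0, 0, 0, 0, 0]

```text
time: 16.73
position: [0.6641, 0.0909, 0.0494]
eef_rot: [-0.019, 3.138, -0.0]
force: [-0.9, -1.0, -0.8]
finger_gap: 0.498
finger_force: 0.0
```

Emit:
step_arm:
  delta_pos:
    - [0, 0, 0]
    - [0, 0, 0]
    - [0, 0, 0]
    - [0, 0, 0]
  yaw: [0, 0, 0, 0]

```text
time: 17.07
position: [0.6646, 0.0883, 0.0519]
eef_rot: [-0.013, 3.137, -0.0]
force: [0.2, -0.1, 0.9]
finger_gap: 0.499
finger_force: 0.0
```

```bash
python3 plan.py .6637 .0879 90.5;python3 - <<'E'
from h import *
p,d=capture("top");q,_=capture("side");cv2.imwrite("pics/g4.png",np.hstack([cv2.resize(p[270:410,380:520],(400,400)),cv2.resize(q[220:340,280:400],(400,400))])[:,:,::-1])
L=blobs(mask(p,"blue"),(460,290,490,350),8);m=sum(k for *_,k in L)>0;r=pca(m);W=zmap("top",d)
bx=np.array([cast("top",t,.02)[:2] for t in cv2.boxPoints(r)]);print(bx.mean(0).round(4),[(np.linalg.norm(v).round(4),np.degrees(np.arctan2(v[1],v[0])).round(1)) for v in (bx[1]-bx[0],bx[2]-bx[1])],np.percentile(W[...,2][m],[10,50,90]))
E
```

```text
t 17.0667 pos [0.6646 0.0883 0.0519] psi 90.5 tilt 0.28 gap 0.499 F [ 0.2 -0.1  0.9] 0.0
yaw total -0.0002 then dx 0.012 dy -0.005 down unit/75mm from z 0.0519
[ 0.4906 -0.2782] [(np.float64(0.0192), np.float64(-85.9)), (np.float64(0.0669), np.float64(-176.9))] [0.01984257 0.02221681 0.02502271]
```

View pics/g4.png

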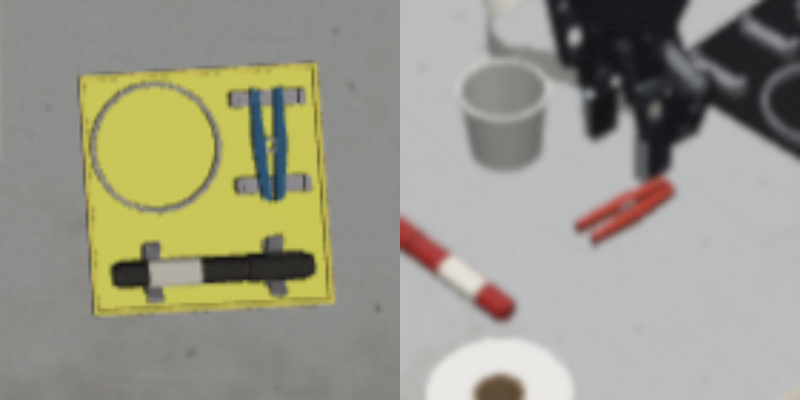

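The blue peg lies on both blocks, within 3 mm of the target and with its top at z≈0.022. Now I'm grasping the red peg.

Emit:
step_arm:
  delta_pos:
    - [0.012, -0.005, 0.16]
    - [0, 0, 0.16]
    - [0, 0, 0.16]
    - [0, 0, 0.1]
    - [0, 0, 0.06]
  yaw: [0, 0, 0, 0, 0]

```text
time: 17.58
position: [0.6601, 0.0884, -0.002]
eef_rot: [0.014, -3.137, -0.0]
force: [-7.3, 0.3, 38.9]
finger_gap: 0.498
finger_force: 22.9
```

Emit:
step_arm:
  delta_pos:
    - [0, 0, 0]
    - [0, 0, 0]
    - [0, 0, 0]
  yaw: [0, 0, 0]

```text
time: 17.83
position: [0.6619, 0.0884, 0.0005]
eef_rot: [-0.014, 3.141, -0.0]
force: [-0.3, -0.2, 1.4]
finger_gap: 0.498
finger_force: 0.0
```

Emit:
step_arm:
  delta_pos:
    - [0, 0, 0]
    - [0, 0, 0]
    - [0, 0, 0]
    - [0, 0, 0]
    - [0, 0, 0]
  yaw: [0, 0, 0, 0, 0]
  hand: 0

```text
time: 18.25
position: [0.6621, 0.0884, 0.0011]
eef_rot: [-0.014, 3.141, -0.0]
force: [0.5, -0.0, 2.5]
finger_gap: 0.214
finger_force: 58.9
```

Emit:
step_arm:
  delta_pos:
    - [0, 0, -0.2]
    - [0, 0, -0.4]
    - [0, 0, -0.5]
    - [0, 0, -0.4]
    - [0, 0, 0]
  yaw: [0, 0, 0, 0, 0]

```text
time: 18.67
position: [0.6666, 0.0884, 0.1227]
eef_rot: [-0.014, 3.127, -0.001]
force: [1.3, -0.4, 0.6]
finger_gap: 0.218
finger_force: 58.7
```

```bash
python3 plan.py .511 .0238 97.7
```

```text
t 18.6667 pos [0.6666 0.0884 0.1227] psi 90.5 tilt 0.81 gap 0.218 F [ 1.3 -0.4  0.6] 58.693247318733484
yaw total -0.0399 then dx 2.171 dy -0.575 down unit/75mm from z 0.1227
```

Emit:
step_arm:
  delta_pos:
    - [0, 0, 0]
    - [0, 0, 0]
    - [0.36, -0.096, 0]
    - [0.36, -0.096, 0]
    - [0.36, -0.096, 0]
  yaw: [-0.02, -0.02, 0, 0, 0]

```text
time: 19.08
position: [0.5832, 0.0559, 0.1133]
eef_rot: [0.212, -3.134, 0.0]
force: [0.3, 0.3, 0.4]
finger_gap: 0.217
finger_force: 58.7
```

Emit:
step_arm:
  delta_pos:
    - [0.36, -0.096, 0]
    - [0.36, -0.096, 0]
    - [0.36, -0.096, 0.2]
    - [0, 0, 0.3]
    - [0, 0, 0.3]
  yaw: [0, 0, 0, 0, 0]

```text
time: 19.5
position: [0.5062, 0.0234, 0.0536]
eef_rot: [-0.209, 3.133, -0.001]
force: [-0.3, 0.1, -0.5]
finger_gap: 0.212
finger_force: 58.7
```

Emit:
step_arm:
  delta_pos:
    - [0, 0, 0]
    - [0, 0, 0]
    - [0, 0, 0]
    - [0, 0, 0]
  yaw: [0, 0, 0, 0]

```text
time: 19.83
position: [0.5085, 0.0237, 0.0549]
eef_rot: [-0.211, 3.132, -0.001]
force: [0.5, 0.2, -0.2]
finger_gap: 0.213
finger_force: 58.7
```

```bash
python3 plan.py .511 .0238 97.7
```

```text
t 19.8333 pos [0.5085 0.0237 0.0549] psi 97.7 tilt 0.17 gap 0.213 F [ 0.5  0.2 -0.2] 58.73559977626428
yaw total 0.0001 then dx -0.033 dy -0.004 down unit/75mm from z 0.0549
```

Emit:
step_arm:
  delta_pos:
    - [-0.02, -0.004, 0.15]
    - [0, 0, 0.14]
    - [0, 0, 0.1]
    - [0, 0, 0.06]
    - [0, 0, 0.04]
  yaw: [0, 0, 0, 0, 0]

```text
time: 20.25
position: [0.5077, 0.0239, 0.0151]
eef_rot: [0.211, -3.132, -0.001]
force: [-0.6, 0.5, -0.1]
finger_gap: 0.215
finger_force: 58.7
```

Emit:
step_arm:
  delta_pos:
    - [0, 0, 0.03]
    - [0, 0, 0.02]
    - [0, 0, 0.01]
    - [0, 0, 0]
    - [0, 0, 0]
  yaw: [0, 0, 0, 0, 0]

```text
time: 20.67
position: [0.5083, 0.0238, 0.013]
eef_rot: [0.211, -3.133, -0.0]
force: [-5.8, -0.9, 11.4]
finger_gap: 0.212
finger_force: 60.0
```

```bash
python3 plan.py .511 .0238 97.7
```

```text
t 20.6667 pos [0.5083 0.0238 0.013 ] psi 97.7 tilt 0.11 gap 0.212 F [-5.8 -0.9 11.4] 59.99986576382071
yaw total 0.0001 then dx -0.036 dy -0.005 down unit/75mm from z 0.013
```

Emit:
step_arm:
  delta_pos:
    - [0, 0, 0]
    - [0, 0, 0]
    - [0, 0, 0]
    - [0, 0, 0]
  yaw: [0, 0, 0, 0]
  hand: 0.5

```text
time: 21.0
position: [0.5086, 0.0237, 0.0119]
eef_rot: [-0.211, 3.134, -0.0]
force: [0.6, -0.4, -0.2]
finger_gap: 0.501
finger_force: 0.0
```

Emit:
step_arm:
  delta_pos:
    - [0, 0, -0.15]
    - [0, 0, -0.3]
    - [0, 0, -0.5]
    - [0, 0, -0.5]
    - [0, 0, -0.3]
  yaw: [0, 0, 0, 0, 0]

```text
time: 21.42
position: [0.5103, 0.0235, 0.148]
eef_rot: [-0.211, 3.129, -0.002]
force: [1.3, -0.3, 0.2]
finger_gap: 0.5
finger_force: 0.0
```

```bash
python3 plan.py .6885 -.0093 97.7
```

```text
t 21.4167 pos [0.5103 0.0235 0.148 ] psi 97.7 tilt 0.33 gap 0.5 F [ 1.3 -0.3  0.2] 0.0
yaw total 0.0 then dx -2.297 dy -0.752 down unit/75mm from z 0.148
```

Emit:
step_arm:
  delta_pos:
    - [-0.38, -0.125, 0]
    - [-0.38, -0.125, 0]
    - [-0.38, -0.125, 0]
    - [-0.38, -0.125, 0]
    - [-0.38, -0.125, 0]
  yaw: [0, 0, 0, 0, 0]
  hand: 1

```text
time: 21.83
position: [0.6574, -0.0038, 0.1441]
eef_rot: [-0.211, 3.134, -0.0]
force: [0.4, -0.8, 0.0]
finger_gap: 0.998
finger_force: 0.0
```

Emit:
step_arm:
  delta_pos:
    - [-0.38, -0.125, 0.2]
    - [0, 0, 0.3]
    - [0, 0, 0]
    - [0, 0, 0]
    - [0, 0, 0]
  yaw: [0, 0, 0, 0, 0]

```text
time: 22.25
position: [0.6852, -0.0088, 0.1068]
eef_rot: [-0.211, 3.134, -0.0]
force: [-0.5, 0.2, 0.1]
finger_gap: 1.003
finger_force: 0.0
```

```bash
python3 plan.py .6885 -.0093 97.7;python3 - <<'E'
from h import *
p,d=capture("top");q,_=capture("side");cv2.imwrite("pics/g5.png",np.hstack([cv2.resize(p[260:400,220:360],(400,400)),cv2.resize(q[170:290,240:360],(400,400))])[:,:,::-1])
L=blobs(mask(p,"red"),(285,280,325,345),8);m=sum(k for *_,k in L)>0;r=pca(m);W=zmap("top",d)
bx=np.array([cast("top",t,.02)[:2] for t in cv2.boxPoints(r)]);print(bx.mean(0).round(4),[(np.linalg.norm(v).round(4),np.degrees(np.arctan2(v[1],v[0])).round(1)) for v in (bx[1]-bx[0],bx[2]-bx[1])],np.percentile(W[...,2][m],[10,50,90]))
E
```

```text
t 22.25 pos [ 0.6852 -0.0088  0.1068] psi 97.7 tilt 0.02 gap 1.003 F [-0.5  0.2  0.1] 0.0
yaw total 0.0001 then dx -0.042 dy -0.012 down unit/75mm from z 0.1068Traceback (most recent call last):
  File "<stdin>", line 3, in <module>
  File "h.py", line 26, in pca
    v,u=np.nonzero(m);return cv2.minAreaRect(np.c_[u,v].astype(np.float32))
        ~~~~~~~~~~^^^
    return _wrapfunc(a, 'nonzero')
    return _wrapit(obj, method, *args, **kwds)
    result = getattr(arr, method)(*args, **kwds)
ValueError: Calling nonzero on 0d arrays is not allowed. Use np.atleast_1d(scalar).nonzero() instead. If the context of this error is of the form `arr[nonzero(cond)]`, just use `arr[cond]`.
```

View pics/g5.png

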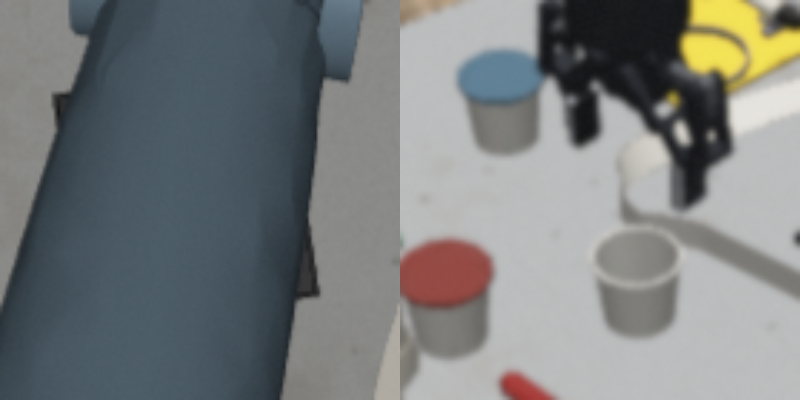

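The arm hides the black tray here, so I'll check that peg later. The fingers are above the white open cup, with the strap standing clear on the robot side.

Emit:
step_arm:
  delta_pos:
    - [-0.042, -0.012, 0.1]
    - [0, 0, 0.2]
    - [0, 0, 0.3]
    - [0, 0, 0.25]
    - [0, 0, 0.2]
  yaw: [0, 0, 0, 0, 0]

```text
time: 22.77
position: [0.6873, -0.0093, 0.0241]
eef_rot: [0.211, -3.132, -0.001]
force: [-0.3, 0.3, -0.0]
finger_gap: 0.997
finger_force: 0.0
```

Emit:
step_arm:
  delta_pos:
    - [0, 0, 0.1]
    - [0, 0, 0.05]
    - [0, 0, 0]
    - [0, 0, 0]
  yaw: [0, 0, 0, 0]

```text
time: 23.1
position: [0.6894, -0.0096, 0.0165]
eef_rot: [-0.211, 3.133, -0.001]
force: [0.9, 0.8, -0.2]
finger_gap: 0.999
finger_force: 0.0
```

```bash
python3 plan.py .6885 -.0093 97.7
```

```text
t 23.1 pos [ 0.6894 -0.0096  0.0165] psi 97.7 tilt 0.08 gap 0.999 F [ 0.9  0.8 -0.2] 0.0
yaw total 0.0 then dx 0.012 dy 0.006 down unit/75mm from z 0.0165
```

Emit:
step_arm:
  delta_pos:
    - [0.01, 0.006, 0.06]
    - [0, 0, 0]
    - [0, 0, 0]
  yaw: [0, 0, 0]

```text
time: 23.35
position: [0.6881, -0.0092, 0.0116]
eef_rot: [-0.211, 3.134, -0.0]
force: [-0.3, -0.5, 0.3]
finger_gap: 0.994
finger_force: 0.0
```

Emit:
step_arm:
  delta_pos:
    - [0, 0, 0]
    - [0, 0, 0]
    - [0, 0, 0]
    - [0, 0, 0]
    - [0, 0, 0]
  yaw: [0, 0, 0, 0, 0]
  hand: 0

```text
time: 23.77
position: [0.6886, -0.0093, 0.012]
eef_rot: [-0.211, 3.133, -0.0]
force: [0.7, 0.0, 4.3]
finger_gap: 0.675
finger_force: 63.8
```

```bash
python3 plan.py .5013 .0938 97.7
```

```text
t 23.7667 pos [ 0.6886 -0.0093  0.012 ] psi 97.7 tilt 0.08 gap 0.675 F [0.7 0.  4.3] 63.75733109540306
yaw total -0.0 then dx 2.291 dy 1.697 down unit/75mm from z 0.012
```

Emit:
step_arm:
  delta_pos:
    - [0, 0, -0.1]
    - [0, 0, -0.3]
    - [0, 0, -0.4]
    - [0, 0, -0.4]
    - [0, 0, -0.2]
  yaw: [0, 0, 0, 0, 0]

```text
time: 24.18
position: [0.6896, -0.0094, 0.1205]
eef_rot: [-0.211, 3.129, -0.002]
force: [0.9, -0.3, 0.6]
finger_gap: 0.675
finger_force: 63.9
```

Emit:
step_arm:
  delta_pos:
    - [0.28, 0.21, 0]
    - [0.28, 0.21, 0]
    - [0.28, 0.21, 0]
    - [0.28, 0.21, 0]
    - [0.28, 0.21, 0]
  yaw: [0, 0, 0, 0, 0]

```text
time: 24.6
position: [0.5716, 0.0553, 0.1156]
eef_rot: [0.211, -3.133, -0.0]
force: [-0.3, -0.1, -0.1]
finger_gap: 0.674
finger_force: 63.9
```

Emit:
step_arm:
  delta_pos:
    - [0.28, 0.21, 0]
    - [0.28, 0.21, 0]
    - [0.28, 0.21, 0.2]
    - [0, 0, 0.3]
    - [0, 0, 0.2]
  yaw: [0, 0, 0, 0, 0]

```text
time: 25.02
position: [0.5022, 0.094, 0.062]
eef_rot: [0.213, -3.132, -0.0]
force: [-0.8, -0.5, 0.1]
finger_gap: 0.67
finger_force: 63.9
```

Emit:
step_arm:
  delta_pos:
    - [0, 0, 0]
    - [0, 0, 0]
    - [0, 0, 0]
    - [0, 0, 0]
  yaw: [0, 0, 0, 0]

```text
time: 25.35
position: [0.5058, 0.093, 0.0649]
eef_rot: [-0.21, 3.132, -0.0]
force: [0.8, 0.3, 0.2]
finger_gap: 0.673
finger_force: 64.0
```

```bash
python3 plan.py .5013 .0938 97.7
```

```text
t 25.35 pos [0.5058 0.093  0.0649] psi 97.7 tilt 0.13 gap 0.673 F [0.8 0.3 0.2] 63.95204796921462
yaw total -0.0001 then dx 0.058 dy 0.019 down unit/75mm from z 0.0649
```

Emit:
step_arm:
  delta_pos:
    - [0.058, 0.019, 0.1]
    - [0, 0, 0.15]
    - [0, 0, 0.15]
    - [0, 0, 0.12]
    - [0, 0, 0.06]
  yaw: [0, 0, 0, 0, 0]

```text
time: 25.77
position: [0.4986, 0.094, 0.018]
eef_rot: [0.211, -3.131, -0.001]
force: [-0.6, -0.6, -0.1]
finger_gap: 0.673
finger_force: 64.0
```

Emit:
step_arm:
  delta_pos:
    - [0, 0, 0.04]
    - [0, 0, 0.02]
    - [0, 0, 0.01]
    - [0, 0, 0]
    - [0, 0, 0]
  yaw: [0, 0, 0, 0, 0]

```text
time: 26.18
position: [0.5004, 0.0941, 0.0161]
eef_rot: [0.211, -3.134, -0.0]
force: [-6.2, 0.1, 11.9]
finger_gap: 0.674
finger_force: 64.4
```

```bash
python3 plan.py .5013 .0938 97.7
```

```text
t 26.1833 pos [0.5004 0.0941 0.0161] psi 97.7 tilt 0.05 gap 0.674 F [-6.2  0.1 11.9] 64.40060441731475
yaw total 0.0001 then dx -0.011 dy -0.006 down unit/75mm from z 0.0161
```

Emit:
step_arm:
  delta_pos:
    - [0, 0, 0]
    - [0, 0, 0]
    - [0, 0, 0]
    - [0, 0, 0]
  yaw: [0, 0, 0, 0]
  hand: 0.84

```text
time: 26.52
position: [0.5001, 0.094, 0.0148]
eef_rot: [0.211, -3.134, -0.0]
force: [-0.4, -0.0, 0.0]
finger_gap: 0.843
finger_force: 0.0
```

Emit:
step_arm:
  delta_pos:
    - [0, 0, -0.1]
    - [0, 0, -0.3]
    - [0, 0, -0.5]
    - [0, 0, -0.5]
    - [0, 0, -0.4]
  yaw: [0, 0, 0, 0, 0]

```text
time: 26.93
position: [0.5006, 0.094, 0.1531]
eef_rot: [-0.211, 3.132, -0.0]
force: [1.4, 0.3, 0.3]
finger_gap: 0.838
finger_force: 0.0
```

```bash
python3 plan.py .6505 -.2258 93.3
```

```text
t 26.9333 pos [0.5006 0.094  0.1531] psi 97.7 tilt 0.14 gap 0.838 F [1.4 0.3 0.3] 0.0
yaw total 0.0244 then dx -1.749 dy -4.372 down unit/75mm from z 0.1531
```

Emit:
step_arm:
  delta_pos:
    - [0, 0, 0]
    - [-0.146, -0.364, 0]
    - [-0.146, -0.364, 0]
    - [-0.146, -0.364, 0]
    - [-0.146, -0.364, 0]
  yaw: [0.0244, 0, 0, 0, 0]
  hand: 1

```text
time: 27.35
position: [0.5506, -0.0136, 0.1506]
eef_rot: [-0.091, 3.139, -0.0]
force: [0.9, -0.3, -0.3]
finger_gap: 0.998
finger_force: 0.0
```

Emit:
step_arm:
  delta_pos:
    - [-0.146, -0.364, 0]
    - [-0.146, -0.364, 0]
    - [-0.146, -0.364, 0]
    - [-0.146, -0.364, 0]
    - [-0.146, -0.364, 0]
  yaw: [0, 0, 0, 0, 0]

```text
time: 27.77
position: [0.6131, -0.147, 0.1504]
eef_rot: [-0.09, 3.14, 0.0]
force: [0.8, 0.4, 0.6]
finger_gap: 1.001
finger_force: 0.0
```

Emit:
step_arm:
  delta_pos:
    - [-0.146, -0.364, 0]
    - [-0.146, -0.364, 0.2]
    - [-0.146, -0.364, 0.3]
    - [0, 0, 0]
    - [0, 0, 0]
  yaw: [0, 0, 0, 0, 0]

```text
time: 28.18
position: [0.6491, -0.2262, 0.1102]
eef_rot: [0.088, -3.137, -0.003]
force: [-0.2, 0.8, 0.1]
finger_gap: 0.997
finger_force: 0.0
```

Emit:
step_arm:
  delta_pos:
    - [0, 0, 0]
    - [0, 0, 0]
    - [0, 0, 0]
  yaw: [0, 0, 0]

```text
time: 28.43
position: [0.6507, -0.2247, 0.1142]
eef_rot: [-0.092, 3.138, -0.002]
force: [0.2, -0.1, 0.1]
finger_gap: 1.004
finger_force: 0.0
```

```bash
python3 plan.py .6505 -.2258 93.3
cat > chk.py <<'E'
from h import *
import sys
p,d=capture("top");q,_=capture("side");W=zmap("top",d)
cv2.imwrite(sys.argv[1],np.hstack([cv2.resize(p[260:400,220:360],(400,400)),cv2.resize(q[170:290,230:350],(400,400))])[:,:,::-1])
L=blobs(mask(p,"red"),(285,280,335,345),8)
if L:
    m=sum(k for *_,k in L)>0;r=pca(m)
    bx=np.array([cast("top",t,.02)[:2] for t in cv2.boxPoints(r)]);print("pegb",bx.mean(0).round(4),[(np.linalg.norm(v).round(4),np.degrees(np.arctan2(v[1],v[0])).round(1)) for v in (bx[1]-bx[0],bx[2]-bx[1])],np.percentile(W[...,2][m],[10,50,90]))
m=((W[...,2]>.047)&(W[...,2]<.065)).astype(np.uint8)
for L in blobs(m,(240,285,300,350),10):
    r=cv2.fitEllipse(cv2.convexHull(np.argwhere(L[2])[:,::-1].astype(np.float32)));print("cupc",r,np.median(W[...,2][L[2]]),cast("top",r[0],.056).round(4))
E
python3 chk.py pics/g6.png
```

```text
t 28.4333 pos [ 0.6507 -0.2247  0.1142] psi 93.4 tilt 0.13 gap 1.004 F [ 0.2 -0.1  0.1] 0.0
yaw total 0.0004 then dx 0.004 dy -0.014 down unit/75mm from z 0.1142
pegb [0.5104 0.0245] [(np.float64(0.021), np.float64(-82.2)), (np.float64(0.0699), np.float64(-172.1))] [0.01872818 0.02195278 0.02469817]
cupc ((262.2173767089844, 316.53955078125), (34.33380126953125, 34.84539031982422), 26.32591438293457) 0.056450173799939884 [0.5009 0.0942 0.056 ]
```

View pics/g6.png

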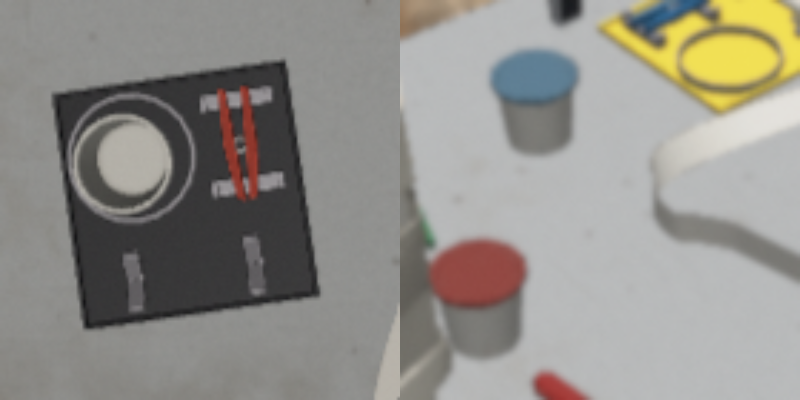

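The black tray is complete: the cup is in its ring with the rim at z≈0.056, and the red peg is on both blocks with its top at z≈0.022. The blue-lidded cup (side crop at 535,100) is next.

Emit:
step_arm:
  delta_pos:
    - [0.004, -0.014, 0.1]
    - [0, 0, 0.2]
    - [0, 0, 0.3]
    - [0, 0, 0.3]
    - [0, 0, 0.2]
  yaw: [0, 0, 0, 0, 0]

```text
time: 28.95
position: [0.6481, -0.2255, 0.026]
eef_rot: [0.091, -3.136, -0.004]
force: [-1.1, 0.3, -0.8]
finger_gap: 0.999
finger_force: 0.0
```

Emit:
step_arm:
  delta_pos:
    - [0, 0, 0.12]
    - [0, 0, 0.06]
    - [0, 0, 0.02]
    - [0, 0, 0]
    - [0, 0, 0]
  yaw: [0, 0, 0, 0, 0]

```text
time: 29.37
position: [0.6508, -0.227, 0.0163]
eef_rot: [-0.091, 3.138, -0.002]
force: [0.4, -0.2, 0.4]
finger_gap: 1.0
finger_force: 0.0
```

```bash
python3 plan.py .6505 -.2258 93.3
```

```text
t 29.3667 pos [ 0.6508 -0.227   0.0163] psi 93.3 tilt 0.13 gap 1.0 F [ 0.4 -0.2  0.4] 0.0
yaw total 0.0001 then dx 0.004 dy 0.016 down unit/75mm from z 0.0163
```

Emit:
step_arm:
  delta_pos:
    - [0.004, 0.016, 0.06]
    - [0, 0, 0]
    - [0, 0, 0]
  yaw: [0, 0, 0]

```text
time: 29.62
position: [0.6496, -0.2253, 0.0106]
eef_rot: [-0.091, 3.14, -0.0]
force: [0.2, -0.1, -0.6]
finger_gap: 1.002
finger_force: 0.0
```

Emit:
step_arm:
  delta_pos:
    - [0, 0, 0]
    - [0, 0, 0]
    - [0, 0, 0]
    - [0, 0, 0]
    - [0, 0, 0]
  yaw: [0, 0, 0, 0, 0]
  hand: 0

```text
time: 30.03
position: [0.65, -0.2256, 0.011]
eef_rot: [-0.091, 3.139, -0.001]
force: [1.1, -0.7, 2.9]
finger_gap: 0.68
finger_force: 64.2
```

```bash
python3 plan.py .4885 -.2087 93.3
```

```text
t 30.0333 pos [ 0.65   -0.2256  0.011 ] psi 93.3 tilt 0.07 gap 0.68 F [ 1.1 -0.7  2.9] 64.15844962070554
yaw total 0.0 then dx 2.137 dy 0.35 down unit/75mm from z 0.011
```

Emit:
step_arm:
  delta_pos:
    - [0, 0, -0.1]
    - [0, 0, -0.3]
    - [0, 0, -0.4]
    - [0, 0, -0.4]
    - [0, 0, -0.2]
  yaw: [0, 0, 0, 0, 0]

```text
time: 30.45
position: [0.6512, -0.2262, 0.1199]
eef_rot: [-0.091, 3.136, -0.004]
force: [0.4, 0.2, 0.4]
finger_gap: 0.675
finger_force: 64.5
```

Emit:
step_arm:
  delta_pos:
    - [0.3, 0.05, 0]
    - [0.3, 0.05, 0]
    - [0.3, 0.05, 0]
    - [0.3, 0.05, 0]
    - [0.3, 0.05, 0]
  yaw: [0, 0, 0, 0, 0]

```text
time: 30.87
position: [0.5347, -0.2126, 0.1149]
eef_rot: [0.091, -3.139, -0.001]
force: [0.0, -0.2, -0.5]
finger_gap: 0.674
finger_force: 64.5
```

Emit:
step_arm:
  delta_pos:
    - [0.3, 0.05, 0]
    - [0.3, 0.05, 0.2]
    - [0, 0, 0.3]
    - [0, 0, 0.2]
    - [0, 0, 0]
  yaw: [0, 0, 0, 0, 0]

```text
time: 31.28
position: [0.4879, -0.2065, 0.0595]
eef_rot: [0.09, -3.134, -0.007]
force: [-1.2, 0.4, 0.6]
finger_gap: 0.678
finger_force: 64.5
```

Emit:
step_arm:
  delta_pos:
    - [0, 0, 0]
    - [0, 0, 0]
    - [0, 0, 0]
    - [0, 0, 0]
  yaw: [0, 0, 0, 0]

```text
time: 31.62
position: [0.4917, -0.2087, 0.0641]
eef_rot: [-0.091, 3.139, -0.002]
force: [-0.4, -0.3, 0.5]
finger_gap: 0.678
finger_force: 64.5
```

```bash
python3 plan.py .4885 -.2087 93.3
```

```text
t 31.6167 pos [ 0.4917 -0.2087  0.0641] psi 93.3 tilt 0.13 gap 0.678 F [-0.4 -0.3  0.5] 64.48744871323476
yaw total 0.0001 then dx 0.043 dy 0.003 down unit/75mm from z 0.0641
```

Target TCP z is 0.015, so the descent is about 0.64 units.

Emit:
step_arm:
  delta_pos:
    - [0.043, 0.003, 0.1]
    - [0, 0, 0.15]
    - [0, 0, 0.15]
    - [0, 0, 0.12]
    - [0, 0, 0.06]
  yaw: [0, 0, 0, 0, 0]

```text
time: 32.03
position: [0.4863, -0.2073, 0.017]
eef_rot: [0.091, -3.137, -0.003]
force: [0.6, 0.6, 0.5]
finger_gap: 0.678
finger_force: 64.5
```

Emit:
step_arm:
  delta_pos:
    - [0, 0, 0.04]
    - [0, 0, 0.02]
    - [0, 0, 0.01]
    - [0, 0, 0]
    - [0, 0, 0]
  yaw: [0, 0, 0, 0, 0]

```text
time: 32.45
position: [0.4874, -0.2076, 0.0151]
eef_rot: [0.091, -3.138, -0.003]
force: [-6.3, 3.6, 12.2]
finger_gap: 0.677
finger_force: 64.3
```

```bash
python3 plan.py .4885 -.2087 93.3
```

```text
t 32.45 pos [ 0.4874 -0.2076  0.0151] psi 93.3 tilt 0.15 gap 0.677 F [-6.3  3.6 12.2] 64.29768090175284
yaw total 0.0002 then dx -0.014 dy -0.015 down unit/75mm from z 0.0151
```

Emit:
step_arm:
  delta_pos:
    - [0, 0, 0]
    - [0, 0, 0]
    - [0, 0, 0]
    - [0, 0, 0]
  yaw: [0, 0, 0, 0]
  hand: 0.83

```text
time: 32.78
position: [0.4876, -0.2083, 0.0141]
eef_rot: [-0.091, 3.14, -0.0]
force: [0.1, 0.5, -0.1]
finger_gap: 0.829
finger_force: 0.0
```

Emit:
step_arm:
  delta_pos:
    - [0, 0, -0.1]
    - [0, 0, -0.3]
    - [0, 0, -0.5]
    - [0, 0, -0.5]
    - [0, 0, -0.5]
  yaw: [0, 0, 0, 0, 0]

```text
time: 33.2
position: [0.4872, -0.2079, 0.1585]
eef_rot: [0.091, -3.14, -0.0]
force: [1.2, -0.0, 0.0]
finger_gap: 0.83
finger_force: 0.0
```

Emit:
step_arm:
  delta_pos:
    - [0, 0.4, -0.3]
    - [0, 0.5, -0.2]
    - [0, 0.5, 0]
    - [0, 0.5, 0]
    - [0, 0.5, 0]
  yaw: [0, 0, 0, 0, 0]

```text
time: 33.62
position: [0.477, -0.0271, 0.1953]
eef_rot: [-0.089, 3.138, -0.001]
force: [0.4, 0.2, 0.3]
finger_gap: 0.83
finger_force: 0.0
```

Emit:
step_arm:
  delta_pos:
    - [0, 0.5, 0]
    - [0, 0.5, 0]
    - [0, 0.5, 0]
    - [0, 0.5, 0]
    - [0, 0.3, 0]
  yaw: [0, 0, 0, 0, 0]

```text
time: 34.03
position: [0.4665, 0.1467, 0.1948]
eef_rot: [-0.094, 3.139, 0.001]
force: [-0.2, -1.1, -0.5]
finger_gap: 0.83
finger_force: 0.0
```

Emit:
step_arm:
  delta_pos:
    - [0, 0, 0]
    - [0, 0, 0]
    - [0, 0, 0]
    - [0, 0, 0]
  yaw: [0, 0, 0, 0]

```text
time: 34.37
position: [0.4674, 0.1428, 0.1943]
eef_rot: [-0.088, 3.14, -0.0]
force: [0.4, -0.6, 0.2]
finger_gap: 0.827
finger_force: 0.0
```

Run:
```python
from h import *
p,d=capture("top");q,_=capture("side");W=zmap("top",d)
cv2.imwrite("pics/g7.png",np.hstack([cv2.resize(p[80:400,160:520],(450,400)),cv2.resize(q[120:310,230:400],(340,400))])[:,:,::-1])
L=max(blobs(mask(p,"blue"),(410,285,462,345),50),key=lambda t:t[1]);r=pca(L[2]);print("cupb",cast("top",r[0],.062).round(4),np.median(W[...,2][L[2]]))
def box(n,m,z):
    r=pca(m);bx=np.array([cast("top",t,z)[:2] for t in cv2.boxPoints(r)]);print(n,bx.mean(0).round(4),[(np.linalg.norm(v).round(4),np.degrees(np.arctan2(v[1],v[0])).round(1)) for v in (bx[1]-bx[0],bx[2]-bx[1])],np.percentile(W[...,2][m],[10,50,90]).round(4))
box("pega",sum(k for *_,k in blobs(mask(p,"blue"),(464,290,490,350),8))>0,.02)
m=((W[...,2]>.0255)&(W[...,2]<.05)).astype(np.uint8);box("marker",max(blobs(m,(405,352,500,382),20),key=lambda t:t[1])[2],.026)
```

```text
cupb [ 0.4881 -0.208   0.062 ] 0.061159170508547134
pega [ 0.4905 -0.2782] [(np.float64(0.0193), np.float64(-85.5)), (np.float64(0.0668), np.float64(-176.5))] [0.02   0.0224 0.0248]
marker [ 0.415 -0.24 ] [(np.float64(0.1234), np.float64(-86.6)), (np.float64(0.0178), np.float64(-177.7))] [0.0267 0.0296 0.0324]
```

View pics/g7.png

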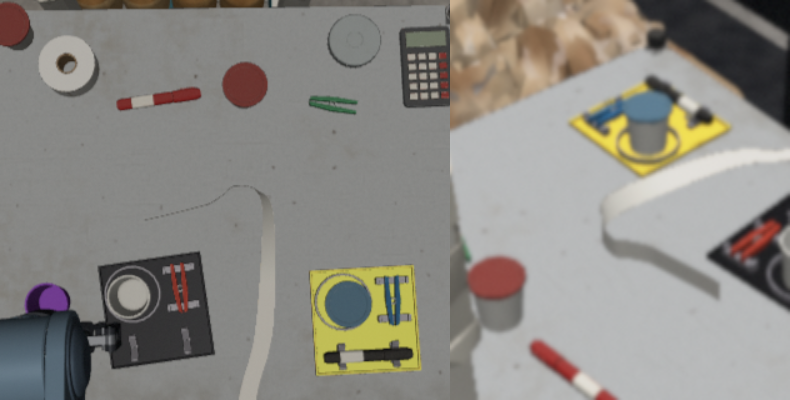

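Both kits are complete and upright in their trays. The red-lidded cup, green peg and red marker have not moved, and the arm is clear.

```bash
python3 -c "
from workcell import *
print(hand_in())"
```

```text
the job is handed in; nothing more can be done
None
```

I handed the job in with both kits made up in their trays: each item measured within about 4 mm of its place, and the red-lidded cup, green peg and red marker looked unmoved in the last picture; no verdict came back.

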